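Lay the second course of a tracer shield

ROBOT

A 6-joint arm with a two-finger parallel gripper is mounted at the origin on the work surface. World frame = base frame: x ahead of the robot, y to its left, z up, the work surface at z = 0. Lengths are in m, angles in rad, forces in N, time in s.
With the tool pointing down it reaches from about 0.35 to 0.85 m from the base axis. Payload 8.1 kg.
Tool frame: the origin (TCP) lies on the mounting face of the last link; the fingertips stand 186 mm ahead of it and the grasp point (between the pads) lies 167 mm ahead of it; y points along the fingers, x is the direction in which the jaws open and shut, and the axes are right-handed (so a half turn about y gives the same grasp; the last joint's range is limited). The gripper opens to 93 mm and grips with 3 to 60 N. Pads are 15 mm wide; open, the fingers measure 128 mm over their backs; the gripper's body (75 mm by 188 mm) begins 65 mm behind the grasp point.
Start: joints at [-1.29, 0.13, 1.488, -0, 1.523, -0.085], TCP at [0.215, -0.56, 0.405] pointing down, gripper open.
Joint ranges: [-2.96, 2.96], [-0.89, 2.26], [0.02, 2.5], [-1.34, 4.48], [0, 2.73], [-2.66, 2.66]. Speed limits (rad/s): [2.39, 2.39, 2.79, 3.14, 3.14, 3.14].

INTERFACE

Orientations are given as a rotation vector (axis times angle).
In Python, from plant import robot, imaging gives the robot as it stands.
- The arm moves only by the shell command python3 -m inch 'ROWS' [OPENING] [FORCE]. ROWS is JSON, a list of rows, each an object of numbers: "x", "y", "z": the shift along the tool's x, y, z in mm; "twist": the turn about the tool's y in rad. In form: [{"x": .., "y": .., "z": .., "twist": ..}, ...]. A call has 1 to 12 rows; each row shifts and turns the commanded pose from where the row before left it, along the tool's axes as they then stand; what a row does not reach is not made up. A row lasts 1/10 s, in which the tool goes at most 50 mm and 8.59 degrees, less where a joint would pass 70% of its speed; a pose out of reach is approached as far as the arm can. A call with a gripper value outside its range is refused whole. OPENING is the gripper command: -1 is shut, 1 is fully open, values between are in proportion, set as the call begins (- or left out, the last holds). The fingers move at their own pace and stop on an object; FORCE is the grip in N (left out, the last holds). Time passes only in rows, so rows that do not move let the fingers close. It gives the time, the measured TCP pose, the force and the opening at its end, in the units of the state.
- robot.read_state(): the state, without advancing time (a new reading comes with each control period).
- imaging.read_camera(name): name is "side" or "top"; returns a dict with "color" (480x640x3 uint8, red, green, blue), "depth" (480x640 float32, m along the optical axis (not along the pixel's ray), 0 where there is no reading), "fx", "fy", "cx", "cy" (pixels), "rvec" (rotation vector, rad) and "tvec" (3), from world to camera coordinates, as OpenCV has them. Camera axes: x right, y down, z forward; pixel columns grow to the right and rows downward; lengths in m; the calibration is good to about 2 mm. A picture is of the moment at which its call begins.
- robot.close_job(): hands the job in, once; it reports no verdict.
The state is a dict: "t": time; "q": joint angles; "dq": joint speeds; "joint_torque": joint torques, N m; "tool_pos": TCP position; "orientation": TCP orientation; "force": force on the tool from outside, world axes, zero at the start; "wrist_torque": the same for the moment, N m; "opening": finger opening in m.
Only numpy, scipy, OpenCV 4.12 (cv2) and the standard library are available. Lean on these libraries where they do the work, as an engineer would, in place of code of your own. Each camera call takes 0.05 s, during which the arm holds its last target.

TASK

The low shield of blue bricks in front of the tube rack needs its second course. Lay the two loose full-length blue bricks flat on top of the lower course, in line with it, each centred over one of the two joints so that both joints are covered and each brick rests on two bricks below. Leave the short blue half-brick where it is.

Things in the scene. Friction and masses are not known exactly. Their poses are not given: they have to be found in the camera images.
- brick_a_mid (a point): Full-length blue plastic brick, loose on the bench: 100 x 50 x 40 mm tall, about 0.24 kg, a thin white line across the middle of its top. Its origin is the centre of the brick, 20 mm above its underside; own y runs along the 100 mm length, x across the 50 mm width, z up. Either full-length brick may go over either joint.
- brick_b_mid (a point): The second full-length blue brick, the same as the first. Its origin is the centre of the brick, 20 mm above its underside; own y runs along the 100 mm length, x across the 50 mm width, z up.
- course: Fixed lower course: three such blue bricks in a row on a 6 mm steel strip. Origin on the bench under the row's middle; y along the row, x across it towards the tube rack, z up. Brick tops are 46 mm above the origin. Its two joints, 10 mm wide dark strips, are centred at y = -55 and +55 mm, x = 0. The fixed tube rack (160 x 60 mm, 90 mm tall) stands parallel, its centre at x = 130 mm.
- half_brick_mid (a point): Blue half-brick, loose, not to be used: 48 mm long (y), 50 mm wide (x), 40 mm tall. Its origin is its centre, 20 mm above its underside. It, the two full-length bricks and a white slide box with a yellow lid (50 x 85 x 39 mm) lie in a rough row in any order, about 180 mm apart.
Mind the look-alikes: they are no part of the job. What is shaped like the part that bears brick_a_mid but green is not meant.

How it is judged:
At the end, for the whole second after the job is handed in: Both full-length bricks lie flat and released on the lower course, one over each joint: centre within 15 mm of the joint's centre along the row and within 15 mm across it, within 5 mm of the resting height, turned less than 10 degrees from the row, tilted less than 0.1 rad (x of brick_a_mid in the frame of course between -0.015 and 0.015 m and z of brick_a_mid in the frame of course between 0.061 and 0.071 m and angle between the y axis of each of brick_a_mid, brick_b_mid and the y axis of course, either way round below 0.1745 rad and angle between each of brick_a_mid, brick_b_mid's own z axis and vertical below 0.1 rad and x of brick_b_mid in the frame of course between -0.015 and 0.015 m and z of brick_b_mid in the frame of course between 0.061 and 0.071 m and ((y of brick_a_mid in the frame of course between -0.07 and -0.04 m and y of brick_b_mid in the frame of course between 0.04 and 0.07 m) or (y of brick_a_mid in the frame of course between 0.04 and 0.07 m and y of brick_b_mid in the frame of course between -0.07 and -0.04 m))); the robot touches nothing.
It fails at once if the half-brick is moved more than 30 mm (distance of half_brick_mid from where it was at the start of the episode above 0.03 m).
It also fails if it takes over 54 s, if anything falls off the work surface, if the arm or the gripper's body presses on something with over 40 N, if the wrist force passes 120 N, or if a joint passes its speed limit or range.

## Working session

There is one attempt and no reset: what is moved stays moved. The work goes in short steps, Python scripts to look and compute and a shell command to move; the robot and the scene stay as the last step left them, time stands still between calls to the robot, and variables do not carry over. Pictures are saved under pics/ and viewed, and the job is handed in when it is done.

```bash
ls; mkdir -p pics; python3 - <<'E'
from plant import robot, imaging
import cv2,numpy as np
s=robot.read_state();print({k:np.round(v,3).tolist() for k,v in s.items()})
for n in("top","side"):
    c=imaging.read_camera(n);cv2.imwrite(f"pics/{n}0.png",c["color"][:,:,::-1])
    np.savez(f"pics/{n}0.npz",**c)
    print(n,c["fx"],c["fy"],c["cx"],c["cy"],c["rvec"],c["tvec"], -cv2.Rodrigues(c["rvec"])[0].T@np.ravel(c["tvec"]))
E
```

```text
pics
{'t': 0.0, 'q': [-1.29, 0.131, 1.489, 0.0, 1.523, -0.085], 'dq': [-0.001, 0.0, -0.001, -0.0, -0.001, 0.001], 'joint_torque': [0.002, -55.985, -49.175, 0.077, 0.036, -0.0], 'tool_pos': [0.215, -0.56, 0.404], 'orientation': [-1.359, 0.937, -0.934], 'force': [0.047, -0.055, -0.028], 'wrist_torque': [0.038, -0.0, 0.016], 'opening': 0.093}
top 519.9573323600838 519.9573323600838 316.9940692338445 234.36805333930542 [ 2.13709581 -2.1776552   0.15796407] [-0.00766504  0.47383448  0.83365864] [ 0.35788786 -0.00512917  0.88963732]
side 456.693321034245 456.693321034245 317.10891848091944 238.20201739635647 [ 0.50212691 -2.5662486   1.42936895] [0.4422392  0.13283739 0.68228301] [0.23554049 0.63844944 0.46436449]
```

View pics/top0.png

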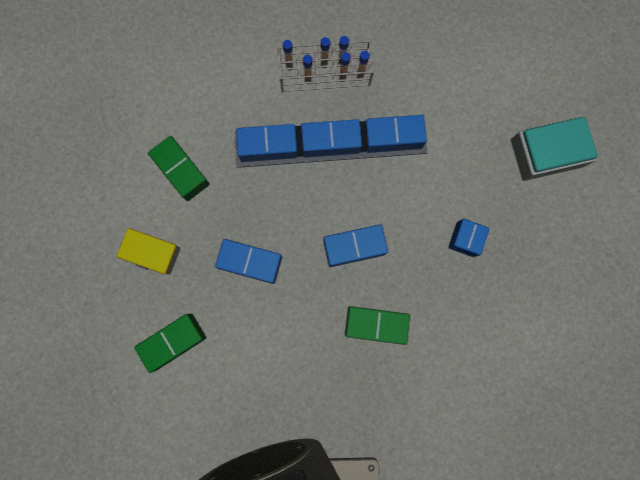

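View pics/side0.png

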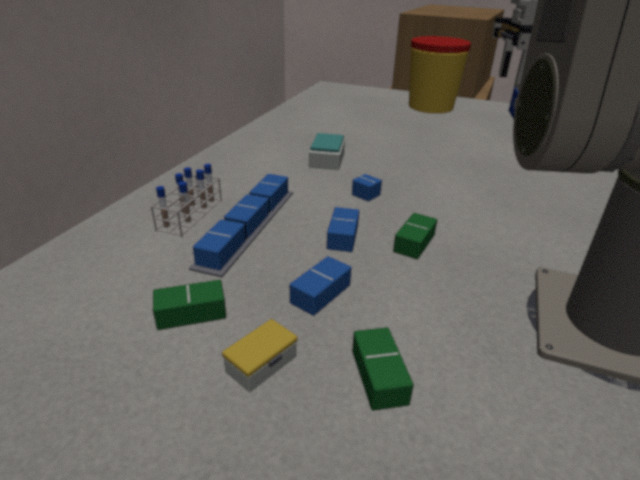

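The top view shows blue full-length bricks at (248,261) and (356,245), and the half-brick at (470,237). The course is at (267,141), (332,135) and (397,131), with the rack behind it at (325,65). Possible mix-ups:
- **Green bricks:** (178,167), (169,343) and (378,325).
- **Course bricks:** these are fixed.
- **Half-brick:** short.
- **Yellow-lid box:** (147,251).

I choose (248,261) and (356,245).

```bash
cat > h.py <<'E'
import numpy as np, cv2
def ray(c,px,z):
    R=cv2.Rodrigues(np.array(c["rvec"]))[0];t=np.ravel(c["tvec"]);o=-R.T@t
    px=np.atleast_2d(np.array(px,float))
    d=np.c_[(px[:,0]-c["cx"])/c["fx"],(px[:,1]-c["cy"])/c["fy"],np.ones(len(px))]@R
    return o+d*((z-o[2])/d[:,2])[:,None]
def wpts(c):
    R=cv2.Rodrigues(np.array(c["rvec"]))[0];t=np.ravel(c["tvec"])
    v,u=np.mgrid[:480,:640];d=c["depth"]
    p=np.stack([(u-c["cx"])/c["fx"]*d,(v-c["cy"])/c["fy"]*d,d],-1)
    return (p-t)@R
def blue(c):
    h=cv2.cvtColor(c["color"],cv2.COLOR_RGB2HSV)
    return ((h[...,0]>100)&(h[...,0]<125)&(h[...,1]>110)&(h[...,2]>60))
E
python3 - <<'E'
import numpy as np,cv2
from h import *
c=np.load("pics/top0.npz");W=wpts(c);m=blue(c)
print("bench z",np.median(W[300:320,200:300,2]))
for lo,hi in((.033,.042),(.039,.055)):
    mm=(m&(W[...,2]>lo)&(W[...,2]<hi)).astype(np.uint8)
    mm=cv2.morphologyEx(mm,cv2.MORPH_CLOSE,np.ones((5,5)))
    n,l,st,ce=cv2.connectedComponentsWithStats(mm)
    for i in range(1,n):
        if st[i,4]<300: continue
        z=np.median(W[...,2][(l==i)&m])
        con=max(cv2.findContours((l==i).astype(np.uint8),0,2)[0],key=cv2.contourArea)
        P=ray(c,con[:,0,:],.046 if hi>.05 else .04)[:,:2]
        (cx,cy),(w,h),a=cv2.minAreaRect((P*1000).astype(np.float32))
        b=cv2.boxPoints(((cx,cy),(w,h),a));e=[b[1]-b[0],b[2]-b[1]];e=max(e,key=np.linalg.norm)
        yaw=np.degrees(np.arctan2(e[1],e[0]))%180
        print(hi,ce[i].round(),st[i,4],"z",z.round(4),"c",round(cx,1),round(cy,1),"size",round(w,1),round(h,1),"longaxis yaw",yaw.round(1))
k=c["color"][100:300,200:500,::-1];cv2.imwrite("pics/crop0.png",cv2.resize(k,None,fx=2.6,fy=2.6))
E
```

```text
bench z -0.0017677556702009308
0.042 [471. 236.] 834 z 0.0384 c 464.5 -270.8 size 46.8 48.9 longaxis yaw 158.5
0.042 [355. 245.] 1786 z 0.0384 c 454.3 -78.7 size 49.4 99.0 longaxis yaw 101.2
0.042 [248. 261.] 1810 z 0.0381 c 431.5 97.9 size 98.6 49.3 longaxis yaw 73.7
0.055 [395. 130.] 1654 z 0.0444 c 646.2 -152.0 size 49.5 98.7 longaxis yaw 93.3
0.055 [331. 135.] 1691 z 0.0443 c 639.6 -43.5 size 50.0 100.0 longaxis yaw 93.3
0.055 [266. 140.] 1687 z 0.0442 c 633.3 66.0 size 49.6 99.5 longaxis yaw 93.3
0.055 [471. 236.] 723 z 0.0386 c 463.8 -269.4 size 44.4 48.0 longaxis yaw 158.3
0.055 [355. 245.] 1561 z 0.0385 c 454.4 -78.2 size 48.7 96.2 longaxis yaw 100.1
0.055 [247. 260.] 1505 z 0.0383 c 431.1 97.5 size 95.6 47.9 longaxis yaw 73.6
```

```bash
python3 - <<'E'
import numpy as np,cv2
from plant import robot
s=robot.read_state();R=cv2.Rodrigues(np.array(s["orientation"]))[0];print(R.round(3),s["tool_pos"])
E
```

```text
[[ 0.358 -0.001  0.934]
 [-0.934  0.002  0.358]
 [-0.002 -1.     0.   ]] [ 0.21458419 -0.56008903  0.40376965]
```

View pics/crop0.png

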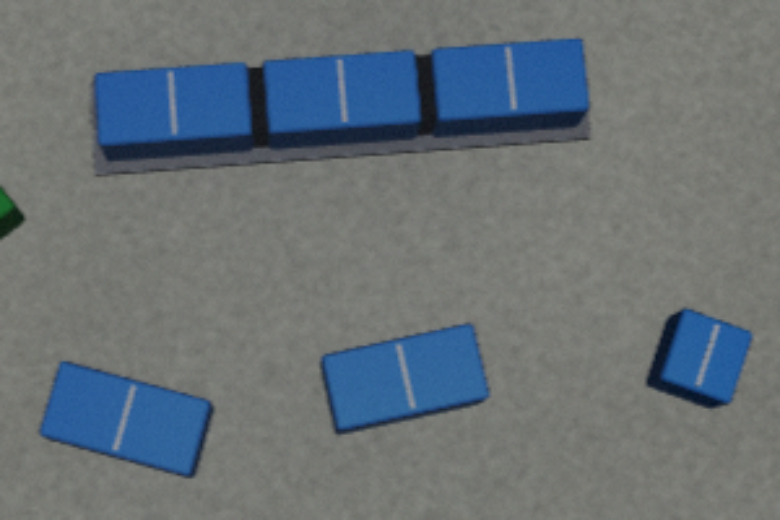

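The crop confirms two full-length blue bricks, each about 99x49 mm with its top near 40 mm and a line across the middle. The half-brick at top right measures 47 mm. The course bricks are 109 mm apart, against an expected 110. That puts the joints at about (636.4, 11.2) and (642.9, -97.8), with the row at 93.4°. I'll start with the right-hand brick at (454, -79), yaw about 101°.

```bash
python3 -m inch '[{"x":-15,"z":16},{"x":-30,"z":33},{"x":-32,"z":35},{"x":-32,"z":35},{"x":-32,"z":35},{"x":-32,"z":35},{"x":-32,"z":35},{"x":-32,"z":35},{"x":-32,"z":35},{"x":-32,"z":35},{"x":-32,"z":35},{"x":-30,"z":32}]' 1
python3 -m inch '[{"twist":-0.139},{"twist":-0.139},{"twist":-0.139},{"twist":-0.139},{"twist":-0.139},{"twist":-0.139},{"twist":-0.139},{"twist":-0.139},{"twist":-0.139},{"twist":-0.139},{},{}]'
cat >> h.py <<'E'
def togo(tx,ty,tz,psi):
    from plant import robot
    s=robot.read_state();R=cv2.Rodrigues(np.array(s["orientation"]))[0]
    p=np.degrees(np.arctan2(R[1,0],R[0,0]))
    d=np.array([tx,ty,tz])-np.array(s["tool_pos"])*1000
    print("t",s["t"],"pos",np.round(np.array(s["tool_pos"])*1000,1),"psi",p.round(2),"tilt",R[2].round(4),"F",np.round(s["force"],1),"open",round(s["opening"],4))
    print("tool xyz shift mm",(R.T@d).round(1),"twist",np.radians(-((psi-p+90)%180-90)).round(4),"q",np.round(s["q"],2))
E
python3 -c "
from h import *;togo(454.3,-78.7,193,10.8)"
```

```text
t 0.1 pos [ 214.6 -560.1  403.8] psi -69.04 tilt [-1.7e-03 -1.0e+00  1.0e-04] F [ 0.2  0.2 -0.1] open 0.0933
tool xyz shift mm [-363.4  211.4  396. ] twist -1.3935 q [-1.29  0.13  1.49 -0.    1.52 -0.09]$[0]: bad value
$[0]: bad value
```

Rows apparently need all four keys.

```bash
python3 -m inch '[{"x":-15,"y":0,"z":16,"twist":0},{"x":-30,"y":0,"z":33,"twist":0},{"x":-32,"y":0,"z":35,"twist":0},{"x":-32,"y":0,"z":35,"twist":0},{"x":-32,"y":0,"z":35,"twist":0},{"x":-32,"y":0,"z":35,"twist":0},{"x":-32,"y":0,"z":35,"twist":0},{"x":-32,"y":0,"z":35,"twist":0},{"x":-32,"y":0,"z":35,"twist":0},{"x":-32,"y":0,"z":35,"twist":0},{"x":-32,"y":0,"z":35,"twist":0},{"x":-30,"y":0,"z":32,"twist":0}]' 1
python3 -m inch '[{"x":0,"y":0,"z":0,"twist":-0.139},{"x":0,"y":0,"z":0,"twist":-0.139},{"x":0,"y":0,"z":0,"twist":-0.139},{"x":0,"y":0,"z":0,"twist":-0.139},{"x":0,"y":0,"z":0,"twist":-0.139},{"x":0,"y":0,"z":0,"twist":-0.139},{"x":0,"y":0,"z":0,"twist":-0.139},{"x":0,"y":0,"z":0,"twist":-0.139},{"x":0,"y":0,"z":0,"twist":-0.139},{"x":0,"y":0,"z":0,"twist":-0.139},{"x":0,"y":0,"z":0,"twist":0},{"x":0,"y":0,"z":0,"twist":0}]'
python3 -c "
from h import *;togo(454.3,-78.7,193,10.8)"
```

```text
t: 1.3
tool_pos: [0.455, -0.0775, 0.4046]
orientation: [-1.36, 0.935, -0.935]
force: [1.8, -0.4, -0.3]
opening: 0.0929
t: 2.5
tool_pos: [0.4545, -0.0796, 0.4044]
orientation: [-1.566, -0.142, 0.142]
force: [0.4, -0.3, 0.1]
opening: 0.0929
t 2.5 pos [454.5 -79.6 404.4] psi 10.36 tilt [-5.e-04 -1.e+00  3.e-04] F [ 0.4 -0.3  0.1] open 0.0929
tool xyz shift mm [1.000e-01 2.114e+02 9.000e-01] twist -0.0077 q [-0.28 -0.25  1.86  0.    1.54 -0.47]
```

Aligned over the brick. Next I descend to TCP z = 193 mm and grip.

```bash
python3 -m inch '[{"x":0,"y":15,"z":1,"twist":-0.008},{"x":0,"y":30,"z":0,"twist":0},{"x":0,"y":30,"z":0,"twist":0},{"x":0,"y":30,"z":0,"twist":0},{"x":0,"y":30,"z":0,"twist":0},{"x":0,"y":25,"z":0,"twist":0},{"x":0,"y":20,"z":0,"twist":0},{"x":0,"y":15,"z":0,"twist":0},{"x":0,"y":10,"z":0,"twist":0},{"x":0,"y":6,"z":0,"twist":0},{"x":0,"y":0,"z":0,"twist":0}]'
python3 -m inch '[{"x":0,"y":0,"z":0,"twist":0},{"x":0,"y":0,"z":0,"twist":0},{"x":0,"y":0,"z":0,"twist":0},{"x":0,"y":0,"z":0,"twist":0},{"x":0,"y":0,"z":0,"twist":0},{"x":0,"y":0,"z":0,"twist":0},{"x":0,"y":0,"z":0,"twist":0},{"x":0,"y":0,"z":0,"twist":0},{"x":0,"y":0,"z":0,"twist":0},{"x":0,"y":0,"z":0,"twist":0}]' -1 25
python3 -c "
from h import *;togo(642.9,-97.8,340,3.4)"
```

```text
t: 3.6
tool_pos: [0.454, -0.0785, 0.1929]
orientation: [-1.565, -0.15, 0.152]
force: [0.5, -0.1, 0.6]
opening: 0.0932
t: 4.6
tool_pos: [0.4545, -0.0787, 0.1939]
orientation: [-1.566, -0.152, 0.151]
force: [-0.4, 0.7, 2.8]
opening: 0.0497
t 4.6 pos [454.5 -78.7 193.9] psi 11.06 tilt [ 1.e-04 -1.e+00 -0.e+00] F [-0.4  0.7  2.8] open 0.0497
tool xyz shift mm [ 181.3 -146.1  -54.9] twist 0.1336 q [-0.28 -0.03  2.06  0.    1.11 -0.48]
```

Gripped at 49.7 mm, as expected. Lift, then carry.

```bash
python3 -m inch '[{"x":0,"y":-6,"z":0,"twist":0},{"x":0,"y":-20,"z":0,"twist":0},{"x":0,"y":-28,"z":0,"twist":0},{"x":0,"y":-28,"z":0,"twist":0},{"x":0,"y":-18,"z":0,"twist":0},{"x":0,"y":-6,"z":0,"twist":0},{"x":0,"y":0,"z":0,"twist":0}]'
python3 -m inch '[{"x":10,"y":0,"z":-3,"twist":0},{"x":23,"y":0,"z":-7,"twist":0},{"x":30,"y":0,"z":-9,"twist":0},{"x":30,"y":0,"z":-9,"twist":0},{"x":30,"y":0,"z":-9,"twist":0},{"x":28,"y":0,"z":-9,"twist":0},{"x":20,"y":0,"z":-6,"twist":0},{"x":10,"y":0,"z":-3,"twist":0},{"x":0,"y":0,"z":0,"twist":0.067},{"x":0,"y":0,"z":0,"twist":0.067},{"x":0,"y":0,"z":0,"twist":0},{"x":0,"y":0,"z":0,"twist":0}]'
python3 - <<'E'
from h import *;togo(642.9,-97.8,240,3.4)
from plant import imaging
for n in("top","side"):
    c=imaging.read_camera(n);cv2.imwrite(f"pics/{n}1.png",c["color"][:,:,::-1])
E
```

```text
t: 5.3
tool_pos: [0.4546, -0.0787, 0.3003]
orientation: [-1.566, -0.153, 0.151]
force: [0.8, -0.2, -2.9]
opening: 0.05
t: 6.5
tool_pos: [0.6421, -0.0978, 0.2979]
orientation: [-1.57, -0.046, 0.05]
force: [-0.4, 0.4, -2.4]
opening: 0.0498
t 6.5 pos [642.1 -97.8 297.9] psi 3.49 tilt [-2.6e-03 -1.0e+00  8.0e-04] F [-0.4  0.4 -2.4] open 0.0498
tool xyz shift mm [ 1.  57.9 -0.1] twist 0.0016 q [-0.23  0.33  1.45  0.    1.36 -0.29]
```

View pics/side1.png

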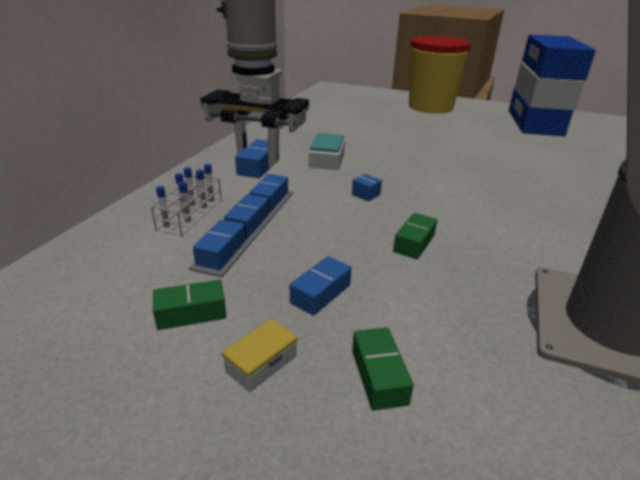

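The side view shows the brick held level at (257,157) above the right-hand joint, and nothing else has been disturbed. Lowering it.

```bash
python3 -m inch '[{"x":1,"y":8,"z":0,"twist":0},{"x":0,"y":14,"z":0,"twist":0},{"x":0,"y":14,"z":0,"twist":0},{"x":0,"y":8,"z":0,"twist":0},{"x":0,"y":5,"z":0,"twist":0},{"x":0,"y":4,"z":0,"twist":0},{"x":0,"y":2,"z":0,"twist":0},{"x":0,"y":1,"z":0,"twist":0},{"x":0,"y":0,"z":0,"twist":0}]'
python3 -c "
from h import *;togo(642.9,-97.8,240,3.4)"
```

```text
t: 7.5
tool_pos: [0.6438, -0.0979, 0.2441]
orientation: [-1.57, -0.047, 0.046]
force: [-0.6, 0.0, -2.4]
opening: 0.0496
t 7.5 pos [643.8 -97.9 244.1] psi 3.38 tilt [ 6.e-04 -1.e+00 -2.e-04] F [-0.6  0.  -2.4] open 0.0496
tool xyz shift mm [-0.9  4.1  0.2] twist -0.0003 q [-0.23  0.39  1.49  0.    1.27 -0.29]
```

```bash
python3 -m inch '[{"x":-1,"y":1,"z":0,"twist":0},{"x":0,"y":1,"z":0,"twist":0},{"x":0,"y":1,"z":0,"twist":0},{"x":0,"y":0.5,"z":0,"twist":0},{"x":0,"y":0,"z":0,"twist":0}]'
python3 -c "
from h import *;togo(642.9,-97.8,240,3.4)"
```

```text
t: 8.0
tool_pos: [0.6426, -0.0979, 0.2401]
orientation: [-1.57, -0.046, 0.046]
force: [0.0, 0.4, -3.3]
opening: 0.0498
t 8.0 pos [642.6 -97.9 240.1] psi 3.38 tilt [-2.e-04 -1.e+00  1.e-04] F [ 0.   0.4 -3.3] open 0.0498
tool xyz shift mm [0.4 0.1 0.1] twist -0.0004 q [-0.23  0.39  1.49  0.    1.26 -0.29]
```

```bash
python3 -m inch '[{"x":0,"y":0.5,"z":0,"twist":0},{"x":0,"y":0.5,"z":0,"twist":0},{"x":0,"y":0,"z":0,"twist":0}]'
python3 -m inch '[{"x":0,"y":0.3,"z":0,"twist":0},{"x":0,"y":0,"z":0,"twist":0}]'
```

```text
t: 8.3
tool_pos: [0.6427, -0.098, 0.2399]
orientation: [-1.57, -0.047, 0.046]
force: [-4.9, 0.9, 4.6]
opening: 0.0498
t: 8.5
tool_pos: [0.6427, -0.0979, 0.2399]
orientation: [-1.57, -0.047, 0.046]
force: [-5.6, 0.7, 7.2]
opening: 0.0498
```

Contact at the expected height. Release, then raise.

```bash
python3 -m inch '[{"x":0,"y":0,"z":0,"twist":0},{"x":0,"y":0,"z":0,"twist":0},{"x":0,"y":0,"z":0,"twist":0},{"x":0,"y":0,"z":0,"twist":0},{"x":0,"y":0,"z":0,"twist":0},{"x":0,"y":0,"z":0,"twist":0},{"x":0,"y":-5,"z":0,"twist":0},{"x":0,"y":-20,"z":0,"twist":0},{"x":0,"y":-30,"z":0,"twist":0},{"x":0,"y":-30,"z":0,"twist":0},{"x":0,"y":-20,"z":0,"twist":0},{"x":0,"y":-5,"z":0,"twist":0}]' 1
python3 -c "
from h import *;togo(431.4,97.8,193,-16.3)"
```

```text
t: 9.7
tool_pos: [0.6435, -0.0981, 0.3531]
orientation: [-1.572, -0.051, 0.042]
force: [0.5, 0.0, -0.3]
opening: 0.0928
t 9.7 pos [643.5 -98.1 353.1] psi 3.39 tilt [ 0.0057 -1.     -0.0017] F [ 0.5  0.  -0.3] open 0.0928
tool xyz shift mm [-201.1  158.6  208.4] twist 0.3436 q [-0.23  0.29  1.4  -0.    1.45 -0.29]
```

```bash
python3 -m inch '[{"x":-12,"y":0,"z":12,"twist":0},{"x":-26,"y":0,"z":27,"twist":0},{"x":-30,"y":0,"z":32,"twist":0},{"x":-30,"y":0,"z":32,"twist":0},{"x":-30,"y":0,"z":32,"twist":0},{"x":-30,"y":0,"z":32,"twist":0},{"x":-28,"y":0,"z":29,"twist":0},{"x":-14,"y":0,"z":14,"twist":0},{"x":0,"y":0,"z":0,"twist":0.115},{"x":0,"y":0,"z":0,"twist":0.115},{"x":0,"y":0,"z":0,"twist":0.114},{"x":0,"y":0,"z":0,"twist":0}]'
python3 - <<'E'
from h import *
from plant import imaging
togo(431.4,97.8,193,-16.3)
c=imaging.read_camera("top");cv2.imwrite("pics/top2.png",c["color"][:,:,::-1]);
c=imaging.read_camera("side");cv2.imwrite("pics/side2.png",c["color"][:,:,::-1])
E
```

```text
t: 10.9
tool_pos: [0.4302, 0.0999, 0.3481]
orientation: [-1.559, 0.226, -0.224]
force: [-0.1, -1.1, -0.0]
opening: 0.093
t 10.9 pos [430.2  99.9 348.1] psi -16.42 tilt [-1.e-03 -1.e+00 -4.e-04] F [-0.1 -1.1 -0. ] open 0.093
tool xyz shift mm [  1.9 155.1  -1.7] twist -0.0022 q [ 0.11 -0.28  1.98  0.    1.44  0.4 ]
```

View pics/top2.png

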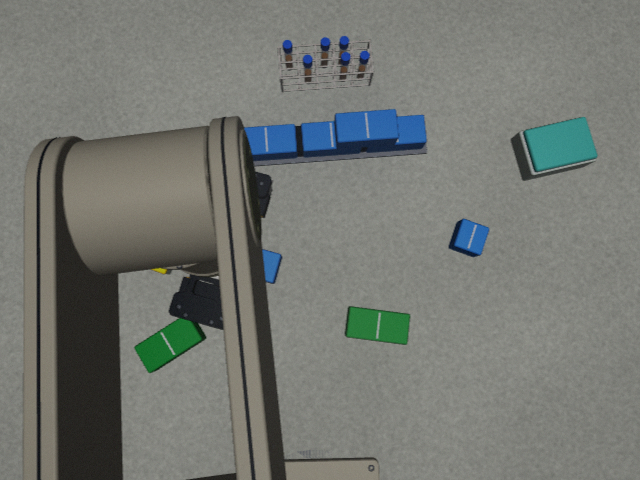

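View pics/side2.png

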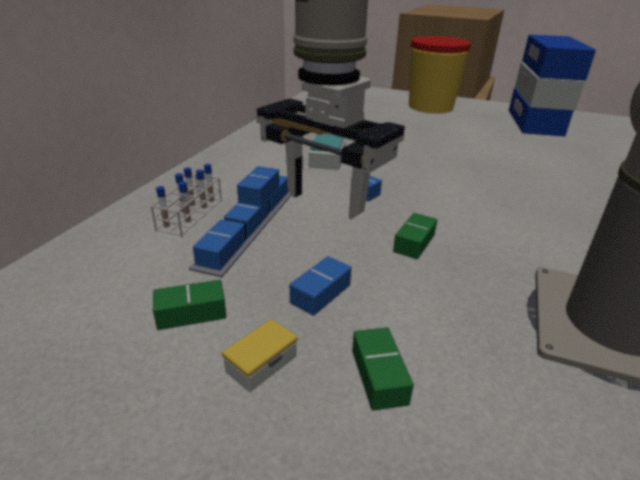

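Both views show the first brick resting over the right-hand joint, at (366,131) in the top view. The second brick lies under the gripper. Descend and grip it.

```bash
python3 -m inch '[{"x":2,"y":12,"z":-1.5,"twist":0},{"x":0,"y":25,"z":0,"twist":0},{"x":0,"y":28,"z":0,"twist":0},{"x":0,"y":28,"z":0,"twist":0},{"x":0,"y":22,"z":0,"twist":0},{"x":0,"y":18,"z":0,"twist":0},{"x":0,"y":12,"z":0,"twist":0},{"x":0,"y":7,"z":0,"twist":0},{"x":0,"y":3,"z":0,"twist":0},{"x":0,"y":0,"z":0,"twist":0}]'
python3 -m inch '[{"x":0,"y":0,"z":0,"twist":0},{"x":0,"y":0,"z":0,"twist":0},{"x":0,"y":0,"z":0,"twist":0},{"x":0,"y":0,"z":0,"twist":0},{"x":0,"y":0,"z":0,"twist":0},{"x":0,"y":0,"z":0,"twist":0},{"x":0,"y":0,"z":0,"twist":0},{"x":0,"y":0,"z":0,"twist":0},{"x":0,"y":0,"z":0,"twist":0},{"x":0,"y":0,"z":0,"twist":0}]' -1 25
python3 -m inch '[{"x":0,"y":-6,"z":0,"twist":0},{"x":0,"y":-20,"z":0,"twist":0},{"x":0,"y":-28,"z":0,"twist":0},{"x":0,"y":-28,"z":0,"twist":0},{"x":0,"y":-20,"z":0,"twist":0},{"x":0,"y":-6,"z":0,"twist":0},{"x":0,"y":0,"z":0,"twist":0}]'
python3 -c "
from h import *;togo(636.4,11.2,240,3.4)"
```

```text
t: 12.0
tool_pos: [0.4322, 0.0979, 0.194]
orientation: [-1.559, 0.223, -0.224]
force: [-0.3, 0.7, -0.7]
opening: 0.0929
t: 13.0
tool_pos: [0.432, 0.0979, 0.194]
orientation: [-1.559, 0.224, -0.224]
force: [-1.0, 0.7, 3.5]
opening: 0.0497
t: 13.7
tool_pos: [0.4323, 0.0979, 0.3025]
orientation: [-1.559, 0.222, -0.225]
force: [0.1, 0.5, -2.8]
opening: 0.0497
t 13.7 pos [432.3  97.9 302.5] psi -16.33 tilt [ 1.6e-03 -1.0e+00  6.0e-04] F [ 0.1  0.5 -2.8] open 0.0497
tool xyz shift mm [220.1  62.9 -25.9] twist -0.3444 q [ 0.11 -0.23  2.03 -0.    1.34  0.39]
```

```bash
python3 -m inch '[{"x":12,"y":0,"z":-2,"twist":0},{"x":26,"y":0,"z":-3,"twist":0},{"x":36,"y":0,"z":-4,"twist":0},{"x":36,"y":0,"z":-4,"twist":0},{"x":36,"y":0,"z":-4,"twist":0},{"x":36,"y":0,"z":-4,"twist":0},{"x":26,"y":0,"z":-3,"twist":0},{"x":12,"y":0,"z":-2,"twist":0},{"x":0,"y":0,"z":0,"twist":-0.115},{"x":0,"y":0,"z":0,"twist":-0.115},{"x":0,"y":0,"z":0,"twist":-0.114},{"x":0,"y":0,"z":0,"twist":0}]'
python3 - <<'E'
from h import *
from plant import imaging
togo(636.4,11.2,240,3.4)
c=imaging.read_camera("side");cv2.imwrite("pics/side3.png",c["color"][:,:,::-1])
c=cv2.imread("pics/top2.png")[:,:,::-1];t=dict(np.load("pics/top0.npz"));t["color"]=c
# brick 1 line/edges at z=.086 : corners read from crop
cv2.imwrite("pics/crop2.png",cv2.resize(c[90:170,300:440,::-1],None,fx=5,fy=5))
E
```

```text
t: 14.9
tool_pos: [0.6358, 0.0105, 0.2992]
orientation: [-1.57, -0.045, 0.05]
force: [0.4, 0.7, -2.1]
opening: 0.0494
t 14.9 pos [635.8  10.5 299.2] psi 3.47 tilt [-3.4e-03 -1.0e+00  3.0e-04] F [ 0.4  0.7 -2.1] open 0.0494
tool xyz shift mm [ 0.9 59.2  0.6] twist 0.0012 q [-0.06  0.3   1.49 -0.    1.35 -0.12]
```

View pics/side3.png

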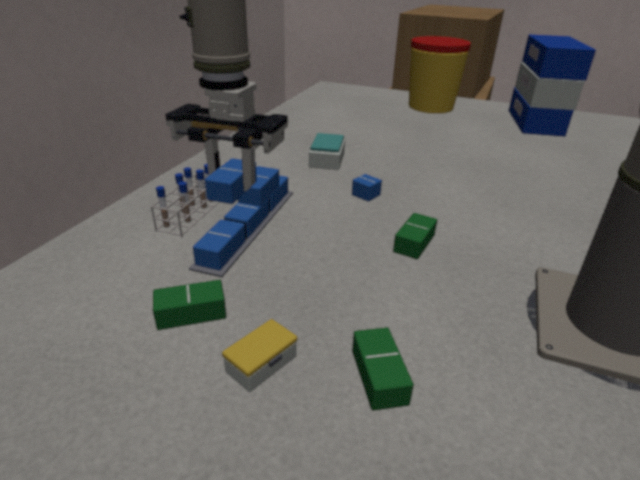

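View pics/crop2.png

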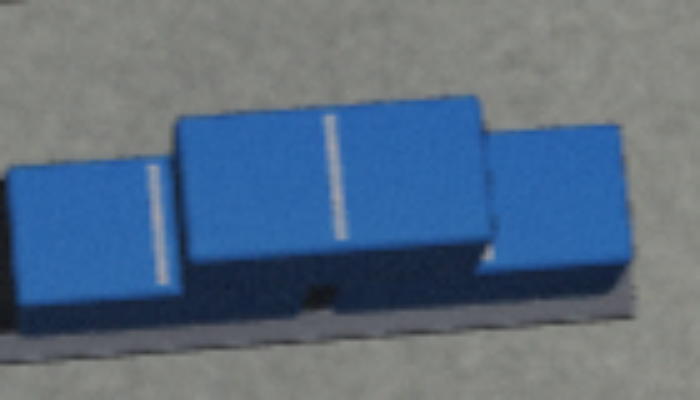

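The side view shows the second brick held at (230,180), above the left-hand joint. The crop shows the first brick centred over its joint, with the joint strip visible beneath it at crop (320,297). Lowering.

```bash
python3 -m inch '[{"x":0,"y":8,"z":0,"twist":0},{"x":0,"y":14,"z":0,"twist":0},{"x":0,"y":14,"z":0,"twist":0},{"x":0,"y":8,"z":0,"twist":0},{"x":0,"y":5,"z":0,"twist":0},{"x":0,"y":4,"z":0,"twist":0},{"x":0,"y":2,"z":0,"twist":0},{"x":0,"y":1,"z":0,"twist":0},{"x":0,"y":0,"z":0,"twist":0}]'
python3 -c "
from h import *;togo(636.4,11.2,240,3.4)
t=np.load('pics/top0.npz');print(ray(t,[[366.9,126]],.086))"
```

```text
t: 15.85
tool_pos: [0.6361, 0.0111, 0.2463]
orientation: [-1.57, -0.047, 0.046]
force: [0.5, -1.0, -3.3]
opening: 0.0499
t 15.85 pos [636.1  11.1 246.3] psi 3.38 tilt [ 7.e-04 -1.e+00 -1.e-04] F [ 0.5 -1.  -3.3] open 0.0499
tool xyz shift mm [0.4 6.3 0.1] twist -0.0003 q [-0.06  0.35  1.53  0.    1.26 -0.12]
[[ 0.64051802 -0.0994513   0.086     ]]
```

First brick measured at (640.5, -99.5) against a target of (642.9, -97.8), which is well within 15 mm.

```bash
python3 -m inch '[{"x":0,"y":2,"z":0,"twist":0},{"x":0,"y":1.5,"z":0,"twist":0},{"x":0,"y":1,"z":0,"twist":0},{"x":0,"y":1,"z":0,"twist":0},{"x":0,"y":0.5,"z":0,"twist":0},{"x":0,"y":0,"z":0,"twist":0}]'
python3 -m inch '[{"x":0,"y":0.5,"z":0,"twist":0},{"x":0,"y":0.4,"z":0,"twist":0},{"x":0,"y":0,"z":0,"twist":0}]'
```

```text
t: 16.45
tool_pos: [0.6359, 0.0111, 0.2401]
orientation: [-1.57, -0.046, 0.046]
force: [-1.3, 0.6, -1.0]
opening: 0.0496
t: 16.75
tool_pos: [0.6359, 0.0111, 0.24]
orientation: [-1.57, -0.046, 0.046]
force: [-5.5, -0.7, 6.1]
opening: 0.05
```

Contact. Release, raise, then pull back towards the base and sideways so the camera has a clear view.

```bash
python3 -m inch '[{"x":0,"y":0,"z":0,"twist":0},{"x":0,"y":0,"z":0,"twist":0},{"x":0,"y":0,"z":0,"twist":0},{"x":0,"y":0,"z":0,"twist":0},{"x":0,"y":0,"z":0,"twist":0},{"x":0,"y":0,"z":0,"twist":0},{"x":0,"y":-5,"z":0,"twist":0},{"x":0,"y":-20,"z":0,"twist":0},{"x":0,"y":-35,"z":0,"twist":0},{"x":0,"y":-40,"z":0,"twist":0},{"x":0,"y":-30,"z":0,"twist":0},{"x":0,"y":-10,"z":0,"twist":0}]' 1
python3 -m inch '[{"x":-10,"y":0,"z":12,"twist":0},{"x":-20,"y":0,"z":28,"twist":0},{"x":-22,"y":0,"z":33,"twist":0},{"x":-22,"y":0,"z":33,"twist":0},{"x":-22,"y":0,"z":33,"twist":0},{"x":-22,"y":0,"z":33,"twist":0},{"x":-22,"y":0,"z":33,"twist":0},{"x":-22,"y":0,"z":33,"twist":0},{"x":-20,"y":0,"z":33,"twist":0},{"x":-10,"y":0,"z":25,"twist":0},{"x":0,"y":0,"z":12,"twist":0},{"x":0,"y":0,"z":0,"twist":0}]'
python3 - <<'E'
from h import *
from plant import imaging
c=imaging.read_camera("top");cv2.imwrite("pics/top4.png",c["color"][:,:,::-1]);np.savez("pics/top4.npz",**c)
s=imaging.read_camera("side");cv2.imwrite("pics/side4.png",s["color"][:,:,::-1])
E
```

```text
t: 17.95
tool_pos: [0.6368, 0.011, 0.3844]
orientation: [-1.571, -0.052, 0.041]
force: [0.5, -1.0, 0.9]
opening: 0.093
t: 19.15
tool_pos: [0.4257, 0.3082, 0.3784]
orientation: [-1.571, -0.048, 0.049]
force: [0.1, -0.0, 0.3]
opening: 0.0929
```

View pics/top4.png

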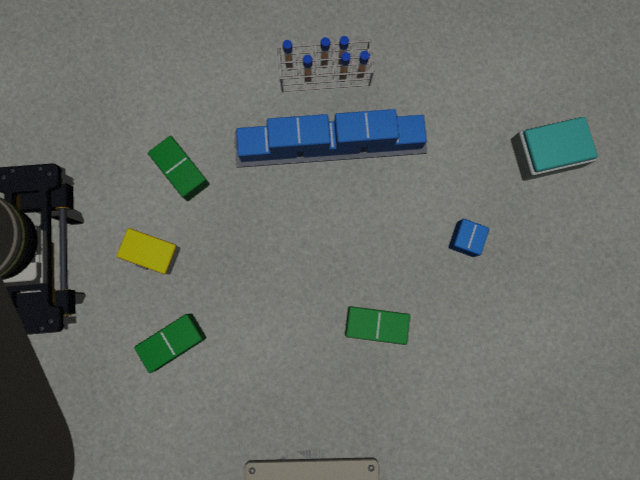

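View pics/side4.png

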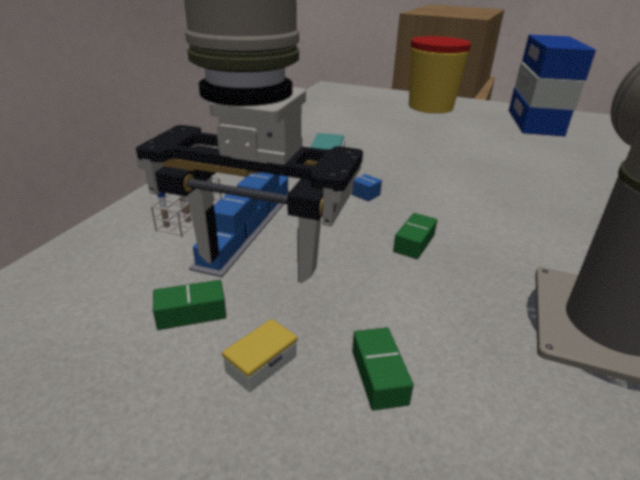

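The top view shows both bricks on the course at (299,134) and (366,131). The half-brick is unchanged at (470,237), and the gripper is clear at far left. Next I measure them.

```bash
python3 - <<'E'
from h import *
c=np.load("pics/top4.npz");W=wpts(c);m=blue(c)
C=np.array([639.7,-43.2]);a=np.radians(93.38);ey=np.array([np.cos(a),np.sin(a)]);ex=np.array([ey[1],-ey[0]])
for lo,hi,zz in((.074,.095,.086),(.033,.042,.04)):
    mm=(m&(W[...,2]>lo)&(W[...,2]<hi)).astype(np.uint8);mm[:100]=0
    mm=cv2.morphologyEx(mm,cv2.MORPH_CLOSE,np.ones((3,3)))
    n,l,st,ce=cv2.connectedComponentsWithStats(mm)
    for i in range(1,n):
        if st[i,4]<300: continue
        con=max(cv2.findContours((l==i).astype(np.uint8),0,2)[0],key=cv2.contourArea)
        P=ray(c,con[:,0,:],zz)[:,:2]
        (cx,cy),(w,h),an=cv2.minAreaRect((P*1000).astype(np.float32))
        b=cv2.boxPoints(((cx,cy),(w,h),an));e=max([b[1]-b[0],b[2]-b[1]],key=np.linalg.norm)
        d=np.array([cx,cy])-C
        p=W[(l==i)&m];A=np.c_[p[:,:2],np.ones(len(p))];k=np.linalg.lstsq(A,p[:,2],rcond=None)[0]
        print(ce[i].round(),"ztop",np.median(p[:,2]).round(4),"size",round(w),round(h),"world",round(cx,1),round(cy,1),"course x,y",(d@ex).round(1),(d@ey).round(1),"yaw",(np.degrees(np.arctan2(e[1],e[0]))%180).round(1),"tilt",k[:2].round(3))
E
```

```text
[366. 126.] ztop 0.0843 size 50 100 world 641.2 -97.4 course x,y -1.7 -54.2 yaw 93.8 tilt [-1.697  0.054]
[298. 131.] ztop 0.0842 size 51 99 world 633.7 11.8 course x,y -2.8 55.2 yaw 93.7 tilt [-1.606 -0.101]
[471. 236.] ztop 0.0384 size 47 49 world 464.5 -270.8 course x,y -188.3 -216.9 yaw 158.5 tilt [-0.368  0.956]
```

Positions are within 3 mm. The tilt slope is physically impossible, because the z window is only 21 mm. I'll redo that fit in centred coordinates.

```bash
python3 - <<'E'
from h import *
c=np.load("pics/top4.npz");W=wpts(c).astype(float);m=blue(c)
print(c["depth"].dtype)
for u,v in((298,131),(366,126)):
    p=W[v-9:v+10,u-24:u+25].reshape(-1,3);ok=blue(c)[v-9:v+10,u-24:u+25].ravel();p=p[ok]
    q=p-np.median(p,0);k=np.linalg.lstsq(np.c_[q[:,:2],np.ones(len(q))],q[:,2],rcond=None)[0]
    print(k.round(4),"z pct",np.percentile(p[:,2],[2,50,98]).round(4), "xr",np.ptp(p[:,0]),np.ptp(p[:,1]))
E
```

```text
float32
[-2.3473e+00  1.1900e-02  9.0000e-04] z pct [0.0814 0.0843 0.0873] xr 0.29330979211323804 0.07747254803397904
[-1.4648e+00  8.8000e-02  6.0000e-04] z pct [0.0818 0.0845 0.0872] xr 0.3002752666275368 0.13229775651874232
```

```bash
python3 - <<'E'
from h import *
c=np.load("pics/top4.npz");W=wpts(c).astype(float)
for u,v in((298,131),(366,126)):
    p=W[v-9:v+10,u-24:u+25].reshape(-1,3);p=p[abs(p[:,2]-.0843)<.006]
    q=p-p.mean(0);print(np.linalg.lstsq(q[:,:2],q[:,2],rcond=None)[0].round(4),len(p))
E
```

```text
[-0.006  -0.0019] 927
[-0.013   0.0006] 929
```

Leaving out the no-reading depth pixels, the tilt is at most 0.013 rad. Every check passes, so I'm handing in.

```bash
python3 -c "
from plant import robot
print(robot.close_job())"
```

```text
the job is handed in; nothing more can be done
None
```

Both full-length blue bricks now lie flat and released on the lower course, one over each joint, and I handed the job in at about 19 s of the 54 s allowed. The hand-in reports no verdict.

| Last check (top camera) | Right-hand joint | Left-hand joint | Allowed |
|---|---|---|---|
| Position across the row | -1.7 mm | -2.8 mm | ±15 mm |
| Position along the row | -54.2 mm (target -55) | 55.2 mm (target +55) | ±15 mm |
| Turn from the row | 0.4° | 0.3° | 10° |
| Tilt | 0.013 rad | 0.006 rad | 0.1 rad |
| Height of top face | 84.3 mm | 84.2 mm | 81–91 mm |

- **Height:** the top faces read about 2 mm under the ideal 86 mm. The same camera reads the bare bench 1.8 mm low, so this matches the resting height.
- **Half-brick:** it reads the same position as at the start, (464.5, -270.8) mm.
- **Robot:** the gripper is clear of everything, and no force reading came near the limits.
- **Failed check:** my first tilt fit gave impossible slopes because it included pixels with no depth reading. I refitted without them to get the values above.
- **Side view:** the arm partly blocked the last side picture, so these final figures rest on the top camera alone.

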